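# Post an oily bending die through the flap of the drop-off chute

### The arm

A 6-joint arm with a two-finger parallel gripper is mounted at the origin on a cart in front of the work surface, level with it; the furniture and walls round the work are solid. World frame = base frame: x ahead of the robot, y to its left, z up, the work surface at z = 0. Lengths are in mm, angles in rad, forces in N, time in s.
With the tool pointing down it reaches from about 275 to 1000 mm from the base axis. Payload 8.4 kg.
Tool frame: the origin (TCP) lies on the centre line of the jaws, within the pads' length; the fingertips stand r.tip_reach ahead of it and the grasp point (between the pads) lies 11 mm behind it (r.tip_reach is the distance from the TCP to the fingertips, in mm); z points along the fingers, y is the line along which they close (so a half turn about z gives the same grasp; the last joint's range is limited). The gripper opens to 85 mm and grips with 20 to 120 N. Pads are 22 mm wide; open, the fingers measure 114 mm over their backs; the gripper's body (76 mm by 85 mm) begins 54 mm behind the grasp point. The pads swing forward as they close: fully open they stand 13 mm farther back than shut.
Start: joints at [1.25, 0.353, 1.633, -0, 1.155, -0.002], TCP at [195.891, 593.511, 239.281] pointing down, gripper open.
Joint ranges: [-2.63, 2.63], [-0.92, 2.1], [0.06, 2.66], [-1.3, 4.44], [0, 2.69], [-3.02, 3.02]. Speed limits (rad/s): [2.22, 2.22, 2.79, 3.14, 3.14, 3.14].

### API

Orientations are given as [roll, pitch, yaw] about the fixed x, y, z axes, in that order (R = Rz(yaw) Ry(pitch) Rx(roll)).
In Python, from rig import r gives the robot as it stands.
- The arm moves only by the tool carry_out, never from a script. Its argument "targets" is a list of rows, each an object with "dp": the shift along the tool's x, y, z in mm, a list of three; "yaw": the turn about the tool's z in degrees. A call has 1 to 12 rows; each row is the pose to reach, as a shift and turn from the pose commanded when the call began, along the tool's axes at that moment; what a row does not reach only later rows make up. A row lasts 1/8 s, in which the tool goes at most 62.5 mm and 10.7 degrees, less where a joint would pass 70% of its speed; a pose out of reach is approached as far as the arm can. A call with a gripper value outside its range is refused whole. "fingers" is the opening, from -1 (shut) to 1 (fully open), so that 0 is half open, set as the call begins (left out, the last holds). The fingers move at their own pace and stop on an object; "grip_force" is the grip in N (left out, the last holds). Time passes only in rows, so rows that repeat a pose let the fingers close. It gives the time, the measured TCP pose, the force, the opening and the grip force at its end, in the units of the state.
- r.sense(): the state, without advancing time (a new reading comes with each control period).
- r.grab_frame(name): name is "side" or "top"; returns the picture (480x640x3 uint8, red, green, blue); there is no depth.
- r.get_calibration(name): a dict with "fx", "fy", "cx", "cy" (pixels), "rvec" (rotation vector, rad) and "tvec" (3), from world to camera coordinates, as OpenCV has them. Camera axes: x right, y down, z forward; pixel columns grow to the right and rows downward; lengths in mm; the calibration is good to about 2 mm. A picture is of the moment at which its call begins. get_calibration takes no time and is no camera call.
- r.sign_off(): hands the job in; it is judged then, once.
The state is a dict: "clock": time; "qpos": joint angles; "qvel": joint speeds; "joint_efforts": joint torques, N m; "eef_pos": TCP position; "tcp_rot": TCP orientation; "contact_force": force on the tool from outside, world axes, zero at the start; "wrist_torque": the same for the moment, N m; "opening": opening from 0.0 (shut) to 1.0 (fully open); "grasp_force": force on a finger pad.
Only numpy, scipy, OpenCV 4.12 (cv2) and the standard library are available. Lean on these libraries where they do the work, as an engineer would, in place of code of your own. Each camera call takes 0.05 s, during which the arm holds its last target. There are 200 camera calls.

### The job

The bright steel bending die on the deck of the grey drop-off chute is done with and still oily, so do not pick it up: slide it with your fingertips over to the mouth, push it against the yellow gravity flap and on in under the flap, until it drops over the sill and slides down into the catch pocket. Then draw the fingers back out so that the flap swings shut by its own weight. Leave the dark die parked on the deck, and the things lying round the chute, where they are.

Things in the scene. Friction and masses are not known exactly. Their poses are not given: they have to be found in the camera images.
- chute: grey sheet-steel drop-off chute, fixed to the bench. Origin on the bench top (z = 0) under the middle of its mouth; x axis level into the mouth (the way the die travels), y to the left seen that way, z up. All x, y below are in this frame, in mm. Past the sill (x = +22) a slide falls at 55 degrees to a catch pocket, open on top: x = +63 to +150, floor 12 mm above the bench
- deck (a point): middle of the top of the flat dark feed deck, 70 mm above the bench, at chute x = -75, y = -68. The deck runs from x = -150 (open front edge, no lip) to the sill at x = +22, where the die tips over by itself once its middle is past that; before the mouth it spans y = -172 to +36
- fence (a point): on the inner face (y = +36, chute frame) of the deck's left fence, at its top (12 mm above the deck), x = -75; the fence runs along x from -152 straight into the mouth's left cheek. Like fences: right edge (inner face y = -172), and behind the deck's right wing (front face x = -4, y = -173 to -39), with a slanting lead-in from x = -30, y = -59 to x = -1, y = -38
- mouth (a point): middle of the mouth at deck level, 70 mm above the chute's origin; axes as the chute's. Mouth: 72 mm wide between two upright cheeks (y = -36 to +36, x = 0 to +86), 52 mm clear height under the hinge rod; the hood over it, x = 0 to +84, tops out 68 mm above the deck
- flap (a joint): yellow gravity flap, 67 mm wide, 50 mm tall, 25 g, hung from a rod across the mouth (chute x = +3.5, 55 mm above the deck), lower edge 2 mm above the deck. 0 = shut; grows (rad, to 1.4) as its lower edge swings inward and up; its own weight shuts it, under 0.2 N at the edge. It cannot swing outward. Lying on the 20 mm high die it stands at about 0.8
- bright_die_mid (a point): middle of the bright grey steel bending die, half-way up (10 mm above its underside): a bar 58 mm long (its x axis), 26 mm wide (y), 20 mm high with a roof-shaped top, about 0.11 kg. It starts on the deck right of the mouth's line, turned up to 0.5 rad either way from the chute's x axis
- dark_die_mid (a point): middle, half-way up, of the dark steel bending die with a V notch, 50 mm long (x), 22 mm wide, 20 mm high, parked crosswise by the low fence at the back of the deck's right wing; to be left there
- dust_brush: bench brush with wooden handle, 215 mm long (y), 42 mm wide, 25 mm high, lying on the bench right of the chute; origin under its middle; to be left
- black_tape: roll of black tape, 70 mm across, 18 mm high, lying on the bench left of the chute; origin under its middle; to be left
- try_square: small try square with black stock, 75 x 131 mm, 24 mm high, lying on the bench at the right; origin under its middle; to be left
- masking_tape: roll of masking tape, 110 mm across, 24 mm high, lying on the bench at the right; origin under its middle; to be left
Things that resemble listed ones, but are neither listed nor needed, are in the scene too. What is shaped like the part that bears bright_die_mid but brown or orange is not meant.

How it is judged (in metres and radians):
On the way, in this order (a step that is already met when the one before it is completed fails the run):
1. the die's nose holds the flap open (flap above 0.3 rad, die's middle within 50 mm of the flap) (value of joint flap above 0.3 rad and x of bright_die_mid in the frame of chute between -0.05 and 0.03 m), for 0.1 s.
2. the die has gone over the sill and down the slide (x of bright_die_mid in the frame of chute above 0.04 m and z of bright_die_mid in the frame of chute below 0.055 m), for 0.1 s.
At the end, for the whole second after the job is handed in: The bright die lies at rest at the foot of the slide in the catch pocket (its middle more than 40 mm past the mouth and less than 55 mm above the bench), and the flap hangs shut (within 0.06 rad) (all of step 2 and x of bright_die_mid in the frame of chute below 0.15 m and y of bright_die_mid in the frame of chute between -0.04 and 0.04 m and linear speed of bright_die below 0.02 m/s and value of joint flap between -0.06 and 0.06 rad); the robot touches nothing.
It fails at once if the bright die is lifted more than 15 mm off the deck (z of bright_die_mid in the frame of chute above 0.095 m).
It fails at once if the bright die is pushed off the deck's front or side (z of bright_die_mid in the frame of chute below 0.06 m and x of bright_die_mid in the frame of chute below 0.02 m).
It fails at once if the dark die is moved more than 15 mm (distance of dark_die_mid from where it was at the start of the episode above 0.015 m).
It fails at once if a thing lying round the chute is moved more than 20 mm (distance of any of dust_brush, black_tape, try_square, masking_tape from where it was at the start of the episode above 0.02 m).
It also fails if it takes over 50 s, if anything falls off the work surface, if the arm or the gripper's body presses on something with over 40 N, if the wrist force passes 120 N, or if a joint passes its speed limit or range.

## Working session

There is one attempt and no reset: what is moved stays moved. The work goes in short steps, Python scripts to look and compute and a tool call to move; the robot and the scene stay as the last step left them, time stands still between calls to the robot, and variables do not carry over. Pictures are saved under pics/ and viewed, at most 10 in all, crops included, and the job is handed in when it is done.

Besides the shell and the picture viewer there is one more tool, called after "Call:" by a JSON object that holds its "api" and its "payload". carry_out: Moves the arm, as the interface text tells. Its arguments: {"type":"object","properties":{"targets":{"type":"array","items":{"type":"object","properties":{"dp":{"type":"array","items":{"type":"number"}},"yaw":{"type":"number"}}}},"fingers":{"type":"number"},"grip_force":{"type":"number"}},"required":["targets"]}

```bash
mkdir -p pics
python3 - <<'E'
from rig import r
import cv2
for n in("top","side"):
    im=r.grab_frame(n); cv2.imwrite(f"pics/{n}0.png",im[:,:,::-1]); print(r.get_calibration(n))
print(r.sense(), r.tip_reach)
E
```

```text
{'fx': 527.2714808839621, 'fy': 527.2714808839621, 'cx': 325.1319411152388, 'cy': 241.620608160946, 'rvec': array([ 2.17857591, -2.15428098,  0.13302494]), 'tvec': array([ 149.3084768 ,  570.02151358, 1087.59132445])}
{'fx': 529.6193823308694, 'fy': 529.6193823308694, 'cx': 320.74058837992317, 'cy': 233.0325739914503, 'rvec': array([ 0.01151866, -2.62982803,  1.66656951]), 'tvec': array([ 583.57337173,    7.82255177, 1308.22940655])}
{'clock': 0.1, 'qpos': array([ 1.24962056e+00,  3.53588227e-01,  1.63403623e+00, -1.52930488e-05,
        1.15517069e+00, -2.40368678e-03]), 'qvel': array([ 0.00268124, -0.00137418, -0.00285211, -0.00036278,  0.00100248,
        0.00023316]), 'joint_efforts': array([ 1.02273767e-03, -6.06361413e+01, -3.42815995e+01,  1.70434132e-04,
        3.99029275e-03,  1.22863077e-05]), 'eef_pos': array([195.75760354, 593.13672574, 238.64097201]), 'tcp_rot': array([-3.14039013e+00,  1.10931696e-05,  2.82282677e+00]), 'contact_force': array([-0.63899051, -0.56627105, -0.25459727]), 'wrist_torque': array([-0.01950946, -0.01262212, -0.02045292]), 'grasp_force': 0.0, 'opening': 0.9969184350654806} 8.0
```

View pics/top0.png

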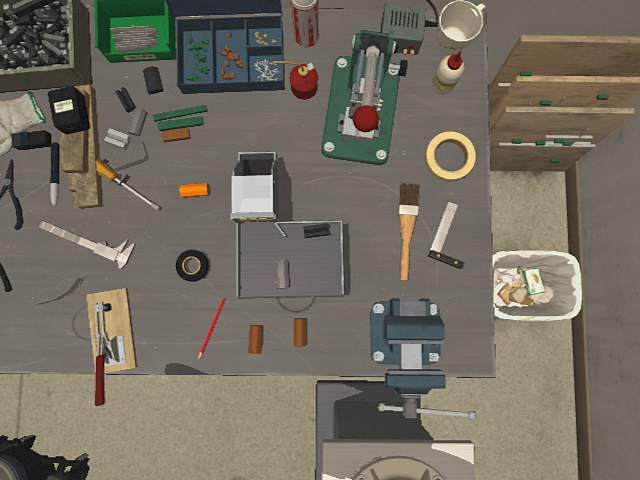

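View pics/side0.png

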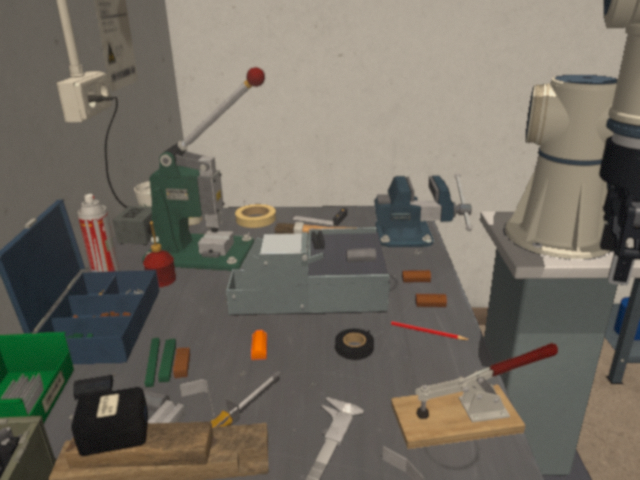

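The top view shows the chute with its deck at (237-343, 222-297) and hood at (255,187). Candidates for the die:
- bright grey bar on the deck (282,274)
- dark notched bar (316,230)
- brown bars (256,338), (300,332) and (175,134)
- orange bar (194,190)
- grey bars on the bench (117,137)

I choose (282,274) and check it in a crop.

```bash
cat > h.py <<'E'
import numpy as np, cv2
from rig import r
def cam(n):
    c=r.get_calibration(n); R=cv2.Rodrigues(c["rvec"])[0]
    return np.array([[c["fx"],0,c["cx"]],[0,c["fy"],c["cy"]],[0,0,1]]),R,np.array(c["tvec"])
def ray(n,uv,z):
    K,R,t=cam(n); o=-R.T@t; d=R.T@np.linalg.solve(K,[uv[0],uv[1],1]); return o+d*(z-o[2])/d[2]
def proj(n,p):
    K,R,t=cam(n); q=K@(R@np.array(p,float)+t); return q[:2]/q[2]
E
python3 - <<'E'
from h import *
im=cv2.imread("pics/top0.png")
c=im[140:310,220:360]; cv2.imwrite("pics/c0.png",cv2.resize(c,None,fx=3.5,fy=3.5,interpolation=cv2.INTER_CUBIC))
for uv,z in [((237,297),82),((343,297),82),((343,222),82),((237,222),82),((282,274),80),((316,230),80)]: print(uv,ray("top",uv,z).round(1))
E
```

```text
(237, 297) [449.  331.2  82. ]
(343, 297) [451.3 119.1  82. ]
(343, 222) [603.2 120.1  82. ]
(237, 222) [600.6 335.7  82. ]
(282, 274) [496.1 242.3  80. ]
(316, 230) [586.4 174.9  80. ]
```

View pics/c0.png

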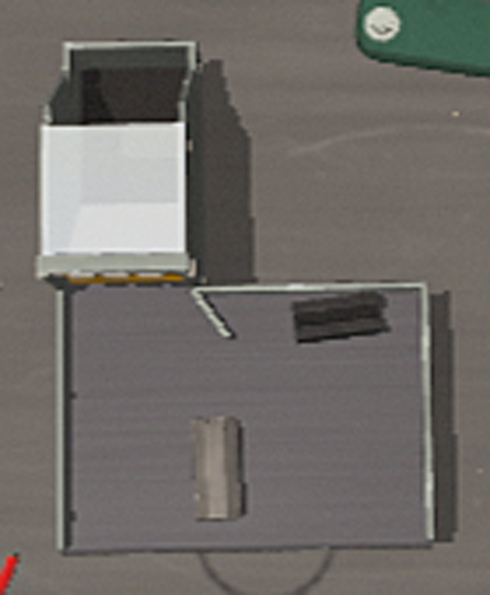

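The crop shows the bright grey, roof-topped die (crop (217,468), i.e. full (282,274)). It is uncoloured and nearly aligned with the mouth axis, so the choice holds. The yellow flap sits under the hood edge at crop (125,279), and the dark notched die is at (340,316).

Run:
```python
from h import *
f=lambda x,y:(220+(x+.5)/3.5-.5,140+(y+.5)/3.5-.5)
P=lambda n,x,y,z:print(n,ray("top",f(x,y),z).round(1))
P("Lf top near",66,545,82);P("Lf top far",66,292,82)
P("Lf base near",72,545,70);P("Lf base far",72,292,70)
P("R in near",426,540,82);P("R in far",422,292,82)
P("front L",75,549,70);P("front R",425,546,70)
P("back L",205,293,82);P("back R",418,290,82)
P("lead near",231,336,82);P("lead far",197,293,82)
P("hood L",43,124,138);P("hood R",186,124,138)
im=cv2.imread("pics/top0.png")
g=cv2.cvtColor(im,cv2.COLOR_BGR2GRAY)
# bright die: warmer than the deck
sub=im[252:294,262:302].astype(int); d=sub[:,:,2]-sub[:,:,0]
print(d[20,::2], g[252:294,262:302][20,::2])
m=(d>4).astype(np.uint8)
n,l,s,c=cv2.connectedComponentsWithStats(m); k=1+s[1:,4].argmax()
print(s[k],c[k]+[262,252])
cn=cv2.findContours((l==k).astype(np.uint8),0,2)[0][0]; print(cv2.minAreaRect(cn))
for dx,dy in[(0,0)]: print(ray("top",c[k]+[262,252],85))
print(proj("top",[600,270,70]))
```

```text
Lf top near [452.3 328.3  82. ]
Lf top far [598.4 332.6  82. ]
Lf base near [452.5 326.7  70. ]
Lf base far [600.3 331.   70. ]
R in near [457.4 122.4  82. ]
R in far [600.9 125.8  82. ]
front L [450.2 324.9  70. ]
front R [454.1 122.5  70. ]
back L [598.8 251.9  82. ]
back R [602.1 128.1  82. ]
lead near [573.8 236.3  82. ]
lead far [598.8 256.6  82. ]
hood L [684.3 339.3 138. ]
hood R [685.4 259.8 138. ]
[ 6  6  4  5  5  4  6 16 17 18 22 13 13  5  5  5  5  7  3  6] [110 108 108 109 106 107 104 113 129 141 141 104  97  57 112 105 104 107
 108 106]
[   0    0   40   42 1136] [280.94630282 272.98327465]
((19.5, 20.5), (41.0, 39.0), 90.0)
[497.83186234 244.08953255  85.        ]
[269.88897552 223.55590072]
```

```bash
cat >> h.py <<'E'
TH=.025; O=np.array([602.,297.])
Rc=np.array([[np.cos(TH),-np.sin(TH)],[np.sin(TH),np.cos(TH)]])
def ch(p): return Rc.T@(np.array(p[:2])-O)
def wd(p): return Rc@np.array(p)+O
def die(im,z=82,thr=10):
    d=im[:,:,0].astype(int)-im[:,:,2]; m=(d>thr).astype(np.uint8)
    msk=np.zeros(m.shape,np.uint8)
    q=[proj("top",[*wd(p),75]) for p in[(-148,31),(-148,-165),(-12,-165),(-12,31)]]
    cv2.fillPoly(msk,[np.array(q).round().astype(int)],1); m*=msk
    n,l,s,c=cv2.connectedComponentsWithStats(m); k=1+s[1:,4].argmax()
    cn=cv2.findContours((l==k).astype(np.uint8),0,1)[0][0]; b=cv2.boxPoints(cv2.minAreaRect(cn))
    w=np.array([ch(ray("top",u,z)) for u in b]); e=[w[1]-w[0],w[2]-w[1]]; e.sort(key=np.linalg.norm)
    a=np.arctan(e[1][1]/e[1][0]); return s[k,4],ch(ray("top",c[k],z)),a,[np.linalg.norm(x) for x in e]
E
python3 - <<'E'
from h import *
im=cv2.imread("pics/top0.png")[:,:,::-1]
print(die(im)); s=r.sense(); print(ch(s["eef_pos"]))
a=s["tcp_rot"]; print(cv2.Rodrigues(np.array([0,0,a[2]]))[0]@np.diag([1,-1,-1]))
E
```

```text
(np.int32(360), array([-105.79862169,  -50.83844044]), np.float64(0.04133253357679463), [np.float64(26.372269235968673), np.float64(57.162419829940156)])
[-398.71280534  306.19918986]
[[-0.94962291  0.31339486  0.        ]
 [ 0.31339486  0.94962291  0.        ]
 [ 0.          0.         -1.        ]]
```

```bash
cat >> h.py <<'E'
from scipy.spatial.transform import Rotation as Ro
def go(x,y,z):
    s=r.sense(); R=Ro.from_euler("xyz",s["tcp_rot"]).as_matrix(); p=np.r_[wd((x,y)),z]
    yaw=s["tcp_rot"][2]; dy=(np.pi+TH-yaw+np.pi)%(2*np.pi)-np.pi
    print("to",(x,y,z),"dp",(R.T@(p-s["eef_pos"])).round(1),"yaw",round(-np.degrees(dy),2),"now",ch(s["eef_pos"]).round(1),s["eef_pos"][2].round(1),"F",s["contact_force"].round(1),"t",s["clock"],"op",round(s["opening"],2))
E
python3 -c "
from h import *
go(-106,-94,238)"
```

```text
to (-106, -94, 238) dp [-410.5 -278.1    1. ] yaw -19.7 now [-398.7  306.2] 238.6 F [-0.6 -0.6 -0.3] t 0.1 op 1.0
```

Call:
{"api": "carry_out", "payload": {"targets": [{"dp": [-41,-28,0],"yaw": -2},{"dp": [-82,-56,0],"yaw": -4},{"dp": [-123,-84,0],"yaw": -6},{"dp": [-164,-112,0],"yaw": -8},{"dp": [-205,-140,0],"yaw": -10},{"dp": [-246,-168,0],"yaw": -12},{"dp": [-287,-196,0],"yaw": -14},{"dp": [-328,-224,0],"yaw": -16},{"dp": [-370,-250,0],"yaw": -18},{"dp": [-410,-278,0],"yaw": -19.7},{"dp": [-410,-278,0],"yaw": -19.7},{"dp": [-410,-278,0],"yaw": -19.7}], "fingers": -1}}

```text
clock: 1.6
eef_pos: [497.7, 201.0, 238.9]
tcp_rot: [3.142, -0.001, -3.118]
contact_force: [0.5, -0.3, 0.4]
opening: 0.001
grasp_force: 0.0
```

```bash
python3 -c "
from h import *
print(r.tip_reach);go(-106,-94,120);go(-106,-94,84)"
```

```text
8.0
to (-106, -94, 120) dp [ -0.8  -0.6 118.9] yaw -0.06 now [-106.7  -93.4] 238.9 F [ 0.5 -0.3  0.4] t 1.6 op 0.0
to (-106, -94, 84) dp [ -0.9  -0.7 154.9] yaw -0.06 now [-106.7  -93.4] 238.9 F [ 0.5 -0.3  0.4] t 1.6 op 0.0
```

Call:
{"api": "carry_out", "payload": {"targets": [{"dp": [0,0,40],"yaw": 0},{"dp": [0,0,80],"yaw": 0},{"dp": [0,0,115],"yaw": 0},{"dp": [0,0,135],"yaw": 0},{"dp": [0,0,145],"yaw": 0},{"dp": [0,0,150],"yaw": 0},{"dp": [0,0,154],"yaw": 0},{"dp": [0,0,154],"yaw": 0}]}}

```text
clock: 2.6
eef_pos: [498.3, 201.2, 85.6]
tcp_rot: [3.141, 0.001, -3.117]
contact_force: [-0.2, -0.3, 0.2]
opening: 0.001
grasp_force: 0.0
```

Run:
```python
from h import *
go(-106,-30,84)
im=r.grab_frame("top"); cv2.imwrite("pics/c1.png",cv2.resize(im[140:310,220:360,::-1],None,fx=3.5,fy=3.5,interpolation=cv2.INTER_CUBIC))
```

```text
to (-106, -30, 84) dp [-0.1 63.2  1.6] yaw 0.0 now [-106.1  -93.2] 85.6 F [-0.2 -0.3  0.2] t 2.6 op 0.0
```

View pics/c1.png

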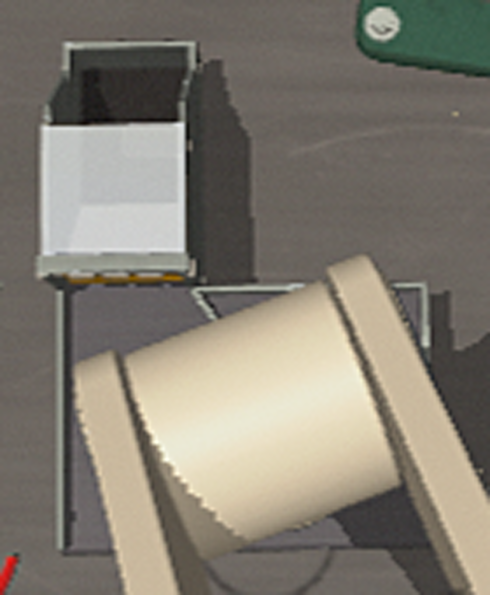

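The arm hides the dies in this view: the hood stays visible at crop (115,190), while the wrist covers (75-400, 260-550). There is no contact, so I push sideways slowly, back off and look again.

Call:
{"api": "carry_out", "payload": {"targets": [{"dp": [0,8,1],"yaw": 0},{"dp": [0,13,1],"yaw": 0},{"dp": [0,18,1],"yaw": 0},{"dp": [0,23,1],"yaw": 0},{"dp": [0,28,1],"yaw": 0},{"dp": [0,33,1],"yaw": 0},{"dp": [0,38,1],"yaw": 0},{"dp": [0,43,1],"yaw": 0},{"dp": [0,48,1],"yaw": 0},{"dp": [0,53,1],"yaw": 0},{"dp": [0,58,1],"yaw": 0},{"dp": [0,62,1],"yaw": 0}]}}

```text
clock: 4.15
eef_pos: [496.5, 263.3, 84.3]
tcp_rot: [-3.142, -0.0, -3.116]
contact_force: [0.4, -1.8, 0.4]
opening: -0.005
grasp_force: 0.8
```

Call:
{"api": "carry_out", "payload": {"targets": [{"dp": [0,3,0],"yaw": 0},{"dp": [0,3,0],"yaw": 0},{"dp": [0,-5,0],"yaw": 0},{"dp": [0,-15,0],"yaw": 0},{"dp": [0,-15,-40],"yaw": 0},{"dp": [40,-15,-90],"yaw": 0},{"dp": [100,-15,-100],"yaw": 0},{"dp": [150,-15,-100],"yaw": 0},{"dp": [190,-15,-100],"yaw": 0},{"dp": [190,-15,-100],"yaw": 0}]}}

```text
clock: 5.4
eef_pos: [304.5, 242.0, 184.2]
tcp_rot: [-3.141, -0.001, -3.115]
contact_force: [0.3, 0.3, 0.0]
opening: -0.004
grasp_force: 0.0
```

Run:
```python
from h import *
im=r.grab_frame("top"); cv2.imwrite("pics/c2.png",cv2.resize(im[140:310,220:360,::-1],None,fx=3.5,fy=3.5,interpolation=cv2.INTER_CUBIC))
print(die(im))
go(-170,0,84)
```

```text
(np.int32(361), array([-105.53135018,   -5.76749946]), np.float64(-0.0013135931619894707), [np.float64(26.200934187100316), np.float64(56.32028550835549)])
to (-170, 0, 84) dp [-126.9   46.6  100.6] yaw 0.06 now [-296.9  -46.8] 184.5 F [-0.4 -0.2  0.3] t 5.45 op -0.0
```

View pics/c2.png

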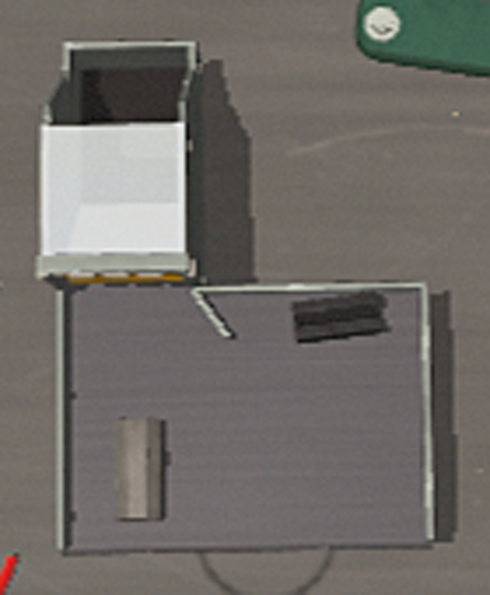

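The die sits straight at crop (141,468), chute (-105.5, -6), in line with the mouth, and the dark die is unmoved at (340,316). Next I go behind it and push in.

Call:
{"api": "carry_out", "payload": {"targets": [{"dp": [-25,10,0],"yaw": 0},{"dp": [-60,25,20],"yaw": 0},{"dp": [-95,40,50],"yaw": 0},{"dp": [-120,42,80],"yaw": 0},{"dp": [-125,42,95],"yaw": 0},{"dp": [-125,42,100],"yaw": 0},{"dp": [-125,42,100],"yaw": 0}]}}

```text
clock: 6.32
eef_pos: [430.4, 288.0, 84.6]
tcp_rot: [-3.141, -0.0, -3.117]
contact_force: [0.9, 0.4, 0.2]
opening: -0.002
grasp_force: 0.0
```

```bash
python3 -c "
from h import *
go(-65,-5,84)"
```

```text
to (-65, -5, 84) dp [-106.8   -0.3    0.5] yaw -0.01 now [-171.8   -4.7] 84.6 F [0.9 0.4 0.2] t 6.325 op -0.0
```

Call:
{"api": "carry_out", "payload": {"targets": [{"dp": [-15,0,0],"yaw": 0},{"dp": [-25,0,0],"yaw": 0},{"dp": [-32,0,0],"yaw": 0},{"dp": [-39,0,0],"yaw": 0},{"dp": [-47,0,0],"yaw": 0},{"dp": [-55,0,0],"yaw": 0},{"dp": [-63,0,0],"yaw": 0},{"dp": [-71,0,0],"yaw": 0},{"dp": [-79,0,0],"yaw": 0},{"dp": [-87,0,0],"yaw": 0},{"dp": [-95,0,0],"yaw": 0},{"dp": [-100,0,0],"yaw": 0}]}}

```text
clock: 7.82
eef_pos: [531.5, 290.9, 84.3]
tcp_rot: [3.142, 0.0, -3.117]
contact_force: [-1.8, -0.4, 0.9]
opening: 0.002
grasp_force: 0.8
```

Run:
```python
from h import *
im=r.grab_frame("side"); cv2.imwrite("pics/s3.png",cv2.resize(im[200:330,200:420,::-1],None,fx=3.5,fy=3.5,interpolation=cv2.INTER_CUBIC))
go(-15,-5,84)
```

```text
to (-15, -5, 84) dp [-55.2  -0.7   0.4] yaw -0.01 now [-70.2  -4.3] 84.3 F [-1.5 -0.8 -0. ] t 7.875 op 0.0
```

View pics/s3.png

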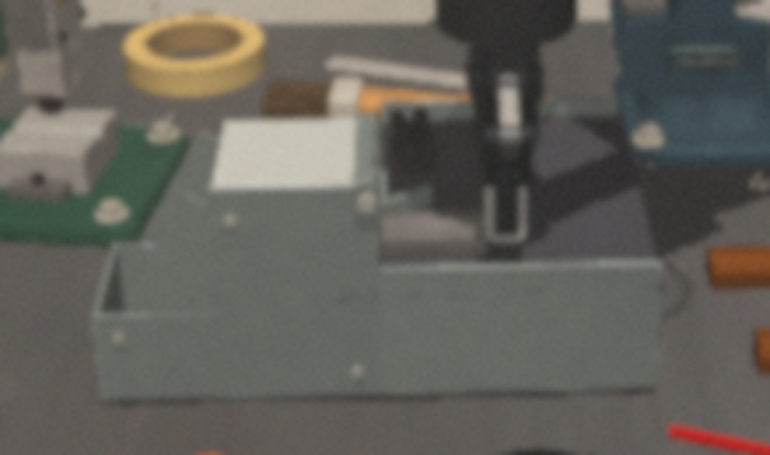

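The side view shows the die (430,235) lying ahead of the fingertips (507,240) with its nose at the mouth (383,230). I push on slowly.

Call:
{"api": "carry_out", "payload": {"targets": [{"dp": [-4,0,0],"yaw": 0},{"dp": [-8,0,0],"yaw": 0},{"dp": [-12,0,0],"yaw": 0},{"dp": [-16,0,0],"yaw": 0},{"dp": [-20,0,0],"yaw": 0},{"dp": [-24,0,0],"yaw": 0},{"dp": [-28,0,0],"yaw": 0},{"dp": [-32,0,0],"yaw": 0},{"dp": [-36,0,0],"yaw": 0},{"dp": [-40,0,0],"yaw": 0},{"dp": [-44,0,0],"yaw": 0},{"dp": [-44,0,0],"yaw": 0}]}}

```text
clock: 9.38
eef_pos: [575.4, 292.0, 84.4]
tcp_rot: [3.141, 0.001, -3.117]
contact_force: [0.5, -0.1, 0.1]
opening: -0.0
grasp_force: 0.0
```

Run:
```python
from h import *
im=r.grab_frame("side"); cv2.imwrite("pics/s4.png",cv2.resize(im[200:330,200:420,::-1],None,fx=3.5,fy=3.5,interpolation=cv2.INTER_CUBIC))
go(-15,-5,84)
```

```text
to (-15, -5, 84) dp [-11.9  -0.7   0.4] yaw -0.0 now [-26.9  -4.3] 84.4 F [0.8 0.2 0.1] t 9.425 op 0.0
```

View pics/s4.png

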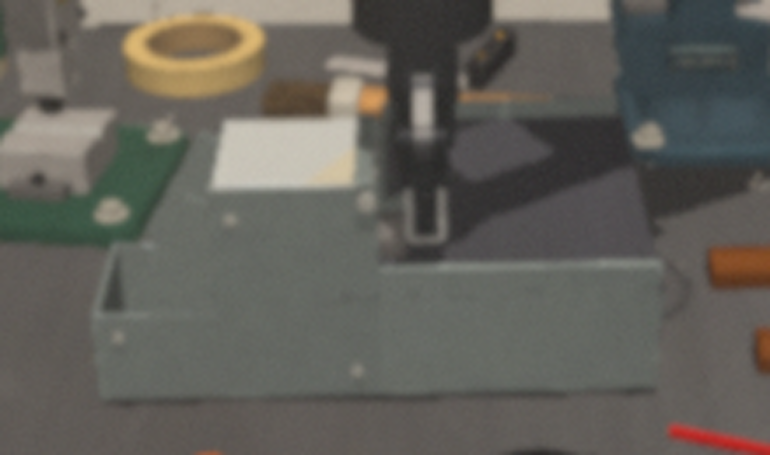

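The die's tail still shows at (388,238) ahead of the fingers (425,215), so I push on.

Call:
{"api": "carry_out", "payload": {"targets": [{"dp": [-3,0,0],"yaw": 0},{"dp": [-6,0,0],"yaw": 0},{"dp": [-9,0,0],"yaw": 0},{"dp": [-11,0,0],"yaw": 0},{"dp": [-13,0,0],"yaw": 0},{"dp": [-13,0,0],"yaw": 0},{"dp": [-13,0,0],"yaw": 0}]}}

```text
clock: 10.3
eef_pos: [588.3, 292.5, 84.4]
tcp_rot: [3.141, 0.001, -3.117]
contact_force: [0.9, 1.8, -1.0]
opening: 0.003
grasp_force: 0.0
```

Run:
```python
from h import *
im=r.grab_frame("top"); cv2.imwrite("pics/c5.png",cv2.resize(im[140:310,220:360,::-1],None,fx=3.5,fy=3.5,interpolation=cv2.INTER_CUBIC))
go(-15,-5,84)
```

```text
to (-15, -5, 84) dp [ 1.1 -0.8  0.4] yaw 0.0 now [-13.9  -4.2] 84.4 F [0.1 1.5 0.3] t 10.35 op 0.0
```

View pics/c5.png

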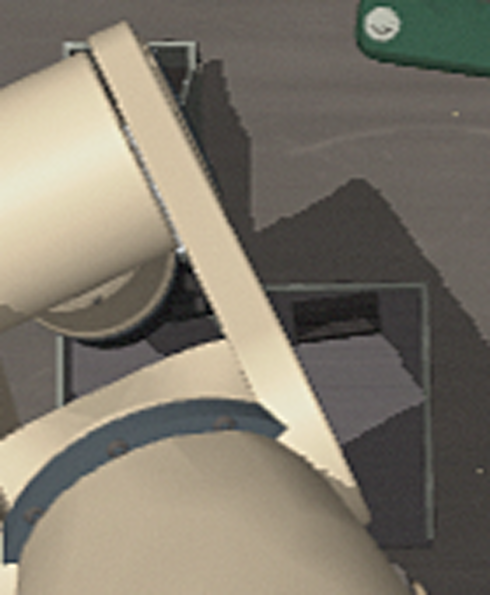

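The arm covers the pocket (crop (120,80)) and only the dark die (337,316) is visible, still in place. I draw back and look.

Call:
{"api": "carry_out", "payload": {"targets": [{"dp": [10,0,0],"yaw": 0},{"dp": [30,0,0],"yaw": 0},{"dp": [60,0,0],"yaw": 0},{"dp": [100,0,-20],"yaw": 0},{"dp": [145,0,-60],"yaw": 0},{"dp": [195,0,-90],"yaw": 0},{"dp": [240,0,-100],"yaw": 0},{"dp": [280,0,-100],"yaw": 0},{"dp": [280,0,-100],"yaw": 0},{"dp": [280,0,-100],"yaw": 0}]}}

```text
clock: 11.6
eef_pos: [308.1, 285.4, 184.5]
tcp_rot: [3.141, 0.001, -3.116]
contact_force: [0.8, 0.5, 0.3]
opening: -0.001
grasp_force: 0.0
```

Run:
```python
from h import *
im=r.grab_frame("top"); cv2.imwrite("pics/c6.png",cv2.resize(im[140:310,220:360,::-1],None,fx=3.5,fy=3.5,interpolation=cv2.INTER_CUBIC))
go(-15,-5,84)
```

```text
to (-15, -5, 84) dp [-278.6   -0.9  100.7] yaw 0.0 now [-293.7   -4.2] 184.4 F [ 0.3 -0.1  0.7] t 11.65 op -0.0
```

View pics/c6.png

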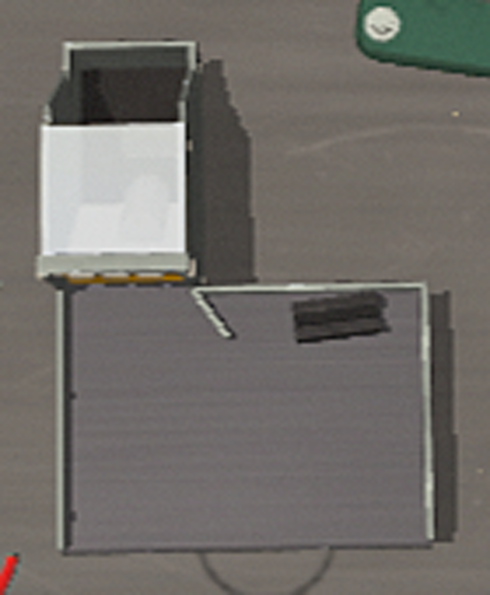

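The flap line (125,279) looks as it did when shut, the deck is empty and the dark die is in place. I check flap and pocket numerically against the first picture.

Run:
```python
from h import *
a=cv2.imread("pics/top0.png").astype(int)[:,:,::-1]; b=r.grab_frame("top").astype(int)
d=abs(a-b).sum(2)
for n,(y0,y1,x0,x1) in dict(pocket=(152,176,236,277),hood=(176,214,232,274),flap=(215,224,230,278)).items():
    q=d[y0:y1,x0:x1]; ys,xs=np.where(q>30); print(n,len(ys),q.max(), (xs.min()+x0,xs.max()+x0,ys.min()+y0,ys.max()+y0) if len(ys) else "")
for im in(a,b):
    print([(im[y,x]).tolist() for y in(218,219,220) for x in(245,260,270)])
for p in [(46,0,40),(60,0,30),(84,0,138),(110,0,20)]: print(p,proj("top",[*wd(p[:2]),p[2]]).round())
cv2.imwrite("pics/c7.png",cv2.resize(np.hstack([im[145:226,225:285,::-1] for im in(a,b)]).astype(np.uint8),None,fx=6,fy=6,interpolation=cv2.INTER_CUBIC).clip(0,127)*2)
```

```text
pocket 4 45 (np.int64(245), np.int64(246), np.int64(163), np.int64(172))
hood 54 51 (np.int64(256), np.int64(267), np.int64(190), np.int64(202))
flap 0 22 
[[186, 179, 169], [168, 163, 156], [86, 63, 29], [127, 106, 72], [134, 104, 54], [161, 110, 5], [112, 82, 16], [90, 73, 34], [78, 64, 48]]
[[189, 180, 170], [166, 162, 155], [88, 65, 29], [131, 110, 75], [136, 104, 54], [162, 112, 0], [110, 81, 16], [90, 71, 31], [78, 65, 49]]
(46, 0, 40) [258. 203.]
(60, 0, 30) [259. 198.]
(84, 0, 138) [253. 175.]
(110, 0, 20) [260. 176.]
```

View pics/c7.png

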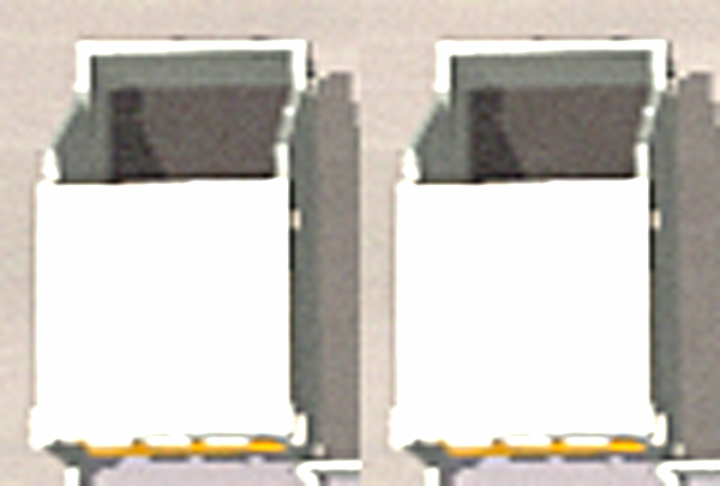

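Left is before, right is after: the flap edge (245,445 / 605,445) is unchanged, so it is shut. Through the translucent hood, a new die-sized patch at full-picture (261,196) matches the foot of the slide, around chute x = 60. I hand in.

```bash
python3 -c "
from rig import r
print(r.sign_off())"
```

```text
the job is handed in; nothing more can be done
None
```

I pushed the bright die in under the flap and handed the job in at about 12 s; a patch seen through the hood puts it at the foot of the slide, the flap looks shut, and the dark die was not touched, but no verdict came back.

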